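# Oil the spindle of a glass-cutting lathe with its hand lubricator

### The arm

A 6-joint arm with a two-finger parallel gripper is mounted at the origin on the work surface. World frame = base frame: x ahead of the robot, y to its left, z up, the work surface at z = 0. Lengths are in m, angles in rad, forces in N, time in s.
With the tool pointing down it reaches from about 0.375 to 0.9 m from the base axis. Payload 3.1 kg.
Tool frame: the origin (TCP) lies on the centre line of the jaws, within the pads' length; the fingertips stand 22 mm ahead of it and the grasp point (between the pads) lies 3 mm ahead of it; z points along the fingers, x is the direction in which the jaws open and shut, and the axes are right-handed (so a half turn about z gives the same grasp; the last joint's range is limited). The gripper opens to 87 mm and grips with 3 to 60 N. Pads are 19 mm wide; open, the fingers measure 117 mm over their backs; the gripper's body (75 mm by 190 mm) begins 51 mm behind the grasp point.
Start: joints at [0.974, 0.527, 1.433, -0, 1.181, -0.178], TCP at [0.254, 0.571, 0.205] pointing down, gripper open.
Joint ranges: [-3.08, 3.08], [-0.75, 2.2], [0.22, 2.44], [-1.43, 4.57], [0, 2.65], [-2.85, 2.85]. Speed limits (rad/s): [2.79, 2.79, 3.14, 3.14, 3.14, 3.14].

### API

Orientations are given as a unit quaternion [x, y, z, w].
In Python, from rig import robot, camera, order gives the robot as it stands.
- The arm moves only by the shell command python3 -m pendant 'ROWS' [OPENING] [FORCE]. ROWS is JSON, a list of rows, each a list of 2 entries, a list of its own where there are three numbers: the shift along the tool's x, y, z in mm, then the turn about the tool's z in degrees. A call has 1 to 8 rows; each row shifts and turns the commanded pose from where the row before left it, along the tool's axes as they then stand; what a row does not reach is not made up. A row lasts 1/8 s, in which the tool goes at most 62.5 mm and 10.7 degrees, less where a joint would pass 70% of its speed; a pose out of reach is approached as far as the arm can. A call with a gripper value outside its range is refused whole. OPENING is the finger opening in mm, from 0 to 87, set as the call begins (- or left out, the last holds). The fingers move at their own pace and stop on an object; FORCE is the grip in N (left out, the last holds). Time passes only in rows, so rows that do not move let the fingers close. It gives the time, the measured TCP pose, the force and the opening at its end, in the units of the state.
- robot.get_obs(): the state, without advancing time (a new reading comes with each control period).
- camera(name): name is "scene" or "top" or "wrist"; returns a dict with "pixels" (400x640x3 uint8, blue, green, red), "mtx" (3x3 intrinsics, pixels), "R" (3x3) and "t" (3): a world point X has camera coordinates R X + t. Camera axes: x right, y down, z forward; pixel columns grow to the right and rows downward; lengths in m; the calibration is good to about 2 mm. A picture is of the moment at which its call begins. There is no depth.
- order.hand_in(): hands the job in, once; it reports no verdict.
The state is a dict: "time": time; "q": joint angles; "joint_velocities": joint speeds; "joint_torque": joint torques, N m; "position": TCP position; "tool_rot": TCP orientation; "ft_force": force on the tool from outside, world axes, zero at the start; "moment": the same for the moment, N m; "grip_width": finger opening in m.
Only numpy, scipy, OpenCV 4.12 (cv2) and the standard library are available. Lean on these libraries where they do the work, as an engineer would, in place of code of your own. Each camera call takes 0.05 s, during which the arm holds its last target. There are 200 camera calls.

### The job

Give the glass-cutting lathe's spindle a shot of oil: swing the red tap on the lubricator fully open, then press the pump's black plunger head right down to its stop, hold it there for about a second and let it spring all the way back up. Then shut the red tap fully again, and only after that turn the stone wheel over by hand about a quarter turn, either way, to work the oil in. Leave the blue tap shut, never pump against a shut red tap, and do not disturb the loose things lying about.

Things in the scene. Friction and masses are not known exactly. Their poses are not given: they have to be found in the camera images.
- lube: Hand lubricator bolted to the bench: steel base plate 220 (its x) x 180 (its y) x 10 mm. Origin at the centre of the plate's underside, z up, x roughly away from the robot (turned up to 0.3 rad). The amber see-through oil reservoir stands at x -10 to 110, y +-80 mm, its aluminium cover 112 mm up, with a black filler cap (36 mm across, 124 mm up) at x 75, y 50.
- manifold (a point): Centre of the top of the aluminium manifold bar (32 mm in x, 150 in y), 46 mm above the bench, at x -70, y 0 of the lubricator. The two brass taps stand on it 50 mm to either side; either may be the red one. Behind it (+x) is a 44 mm gap up to the reservoir, with only a 14 mm union in it, 37 mm high at most.
- plunger_top (a point): Centre of the top of the pump's black mushroom head (40 mm across, 14 mm thick), at x 55, y 0 of the lubricator; 178 mm above the bench with the plunger up, 156 mm at its stop. Its aluminium gland below is 32 mm wide, top 142 mm up.
- plunger (a joint): How far the plunger is pressed down, m: 0 fully up, 0.022 at its stop. A spring returns it: about 5 N to start it, 11 N at the stop, plus 1 N for every 10 mm/s of pressing speed. Let go, it comes back up by itself in well under a second.
- red_tap: Brass tap with the red lever. Origin on the lever's pivot axis, 46 mm above the bench (top of the manifold); same axes as the lubricator, z up along the pivot. Its copper outlet pipe (8 mm thick, centre 9 mm above this origin) runs 53 mm out towards this body's -x and then down into the bench.
- red_lever (a joint): Angle of the red lever, rad: 0 = shut (stop), lever points along the tap's +y, across the outlet pipe; 1.57 = fully open (stop), lever points along the tap's -x, lying over the outlet pipe. Seen from above it opens anticlockwise. It stays where it is left; turning it takes about 2.5 N near the tip.
- red_tip (a point): End of the red lever, 55 mm from the pivot. The lever is level, its centre 78 mm above the bench, its red grip 11 mm wide, 11 mm thick and 38 mm long (17 to 55 mm from the pivot).
- blue_tap: The other tap, built just the same, 100 mm from the red one, with a blue lever. It is shut and stays shut.
- blue_lever (a joint): Angle of the blue lever, rad, as for the red one. 0 = shut.
- blue_tip (a point): End of the blue lever, 55 mm from its pivot.
- lathe: Bench lathe for cutting glass. Origin on the bench straight below the wheel's centre, z up, y along the spindle (turned up to 0.3 rad). Grey headstock: y -55 to -255 mm, x +-65, flat top 190 mm up; blue belt guard behind it, 230 mm high. White drip pan 260 x 115 mm, 45 high. Violet hose at x 95 to 150, up to 170 mm high. Arm-rest plank at x 155 to 255, 55 mm high.
- wheel_hub (a point): Centre of the red-brown stone wheel, 150 mm above the bench. The wheel is 150 mm across and 20 mm thick, thickness along the lathe's y. Steel flanges 64 mm across on both faces; outside them the faces are free, with 45 mm of room to the headstock.
- wheel (a joint): Angle of the wheel about the lathe's y axis, rad; 0 = white mark straight up, positive = the mark moves towards the lathe's +x. Starts anywhere between -0.7 and 0.7. It turns freely, without end, either way; about 1 N at the rim moves it and it stops when let go.
- wheel_mark (a point): White paint mark across the wheel's rim (10 mm wide, running 32 mm down the faces); this point is on the rim, 75 mm from the hub.
- tumbler: Loose cut-glass tumbler, 80 mm across the mouth, 90 mm high, standing on the lathe's arm-rest plank; origin at the centre of its foot. Fragile: leave alone.
- dressing_stick: Loose dark grey abrasive stick, 22 x 120 x 22 mm (long along its y), lying on the flat top of the headstock; origin at the centre of its underside. Leave alone.
- spare_wheel: Loose pale stone wheel, 100 mm across, 16 mm thick, lying flat on the bench beyond the lubricator; origin at the centre of its underside. Leave alone.
- brush: Loose wooden-handled bench brush, about 200 mm long and under 40 mm high, lying flat on the bench on the robot's side of the lathe. Leave alone.

How it is judged:
By the outcome, as a careful person would: the job done as asked, in the order asked, and still so for the second after the job is handed in, with the robot touching nothing.
It also fails if it takes over 72 s, if anything falls off the work surface, if the arm or the gripper's body presses on something with over 40 N, if the wrist force passes 120 N, or if a joint passes its speed limit or range.

## Working session

There is one attempt and no reset: what is moved stays moved. The work goes in short steps, Python scripts to look and compute and a shell command to move; the robot and the scene stay as the last step left them, time stands still between calls to the robot, and variables do not carry over. Pictures are saved under pics/ and viewed, about 8 in all and at most 12, crops included, and the job is handed in when it is done.

```bash
mkdir -p pics; ls
python3 - <<'E'
from rig import robot,camera
import cv2
o=robot.get_obs();print({k:(v if not hasattr(v,'round') else v) for k,v in o.items()})
for n in("scene","top"):
    c=camera(n);cv2.imwrite(f"pics/{n}0.png",c["pixels"]);print(n,c["mtx"],c["R"],c["t"])
E
```

```text
pics
{'time': 0.0, 'q': array([ 9.73476549e-01,  5.28411875e-01,  1.43391408e+00, -2.80158694e-05,
        1.18139321e+00, -1.78502737e-01]), 'joint_velocities': array([-1.26269674e-03,  1.06826088e-04,  3.86189237e-04,  1.48625191e-03,
        8.71932524e-05,  7.35359197e-04]), 'joint_torque': array([-2.43665090e-04, -4.40049970e+01, -1.76591367e+01,  6.32056966e-02,
        5.82878315e-02, -1.97151066e-04]), 'position': array([0.2537148 , 0.57033878, 0.20420128]), 'tool_rot': array([ 8.38650311e-01,  5.44669188e-01, -9.75346608e-04,  4.23532581e-04]), 'ft_force': array([ 0.14741745, -0.04404994,  0.51085485]), 'moment': array([ 0.06336776, -0.00768363,  0.02739483]), 'grip_width': 0.08728036785625402}
scene [[367.08760035   0.         322.04192249]
 [  0.         367.08760035 201.17496841]
 [  0.           0.           1.        ]] [[-0.5578594   0.82974791 -0.01764358]
 [ 0.50741713  0.32417172 -0.79839874]
 [-0.65675014 -0.4543469  -0.60187055]] [ 0.31054526 -0.15175566  1.44521007]
top [[372.22243256   0.         316.71938627]
 [  0.         372.22243256 202.56225515]
 [  0.           0.           1.        ]] [[ 0.03431757 -0.99940061 -0.00455292]
 [-0.97663899 -0.03256834 -0.21240429]
 [ 0.2121287   0.01173576 -0.97717127]] [-0.02652493  0.56431802  0.88022891]
```

View pics/scene0.png

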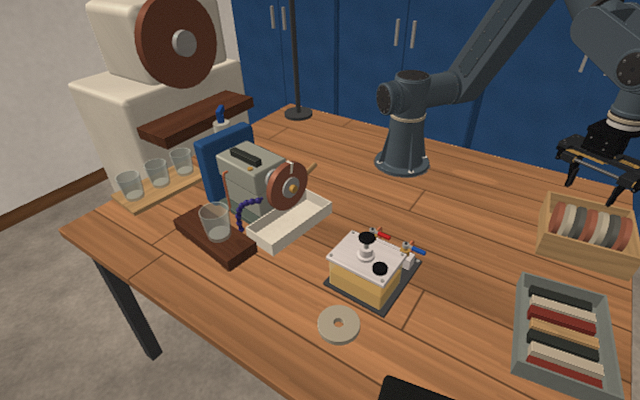

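View pics/top0.png

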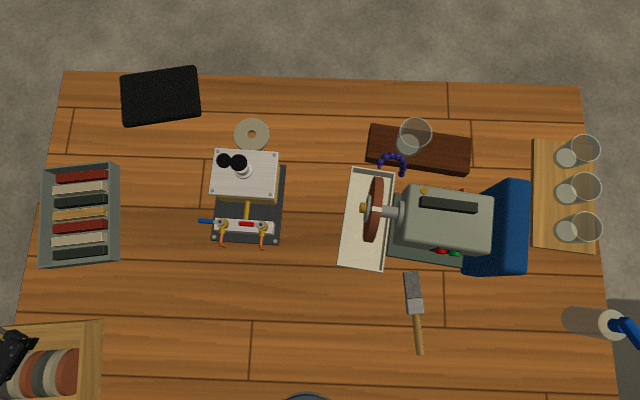

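The red tap is the right-hand one (−y): red lever at about (246,224), blue at about (206,221). The plunger head is at about (238,162), and the wheel is edge-on at about (375,208). All are in the top view.

```bash
cat > h.py <<'E'
import numpy as np,cv2
from rig import robot,camera
def ray(c,uv):
    d=c["R"].T@np.linalg.inv(c["mtx"])@np.array([uv[0],uv[1],1.]);return -c["R"].T@c["t"],d
def plane(c,uv,z):
    o,d=ray(c,uv);return o+d*(z-o[2])/d[2]
def proj(c,X):
    p=c["mtx"]@(c["R"]@np.asarray(X,float)+c["t"]);return p[:2]/p[2]
def tri(c1,u1,c2,u2):
    o1,d1=ray(c1,u1);o2,d2=ray(c2,u2);s=np.linalg.lstsq(np.c_[d1,-d2],o2-o1,rcond=None)[0]
    a,b=o1+s[0]*d1,o2+s[1]*d2;return (a+b)/2,np.linalg.norm(a-b)
def blobs(img,lo,hi,box,amin=8):
    x0,y0,x1,y1=box;h=cv2.cvtColor(img[y0:y1,x0:x1],cv2.COLOR_BGR2HSV)
    m=cv2.inRange(h,lo,hi)
    n,l,s,c=cv2.connectedComponentsWithStats(m)
    return [(c[i]+[x0,y0],s[i]+np.array([x0,y0,0,0,0])) for i in range(1,n) if s[i][4]>=amin]
E
python3 - <<'E'
from h import *
np.set_printoptions(precision=4,suppress=True)
t=camera("top");s=camera("scene")
print("cams",-t["R"].T@t["t"],-s["R"].T@s["t"])
T,S=t["pixels"],s["pixels"]
for nm,lo,hi in(("red",(0,170,100),(6,255,255)),("blue",(100,150,60),(125,255,255)),("black",(0,0,0),(180,255,45)),("brass",(15,120,120),(30,255,255))):
    for c,p,st in [(c,*b) for c,I,bx in((t,T,(190,140,285,255)),(s,S,(325,215,440,290))) for b in blobs(I,lo,hi,bx)]:
        print(nm,"top" if c is t else "scene",p,st,plane(c,p,.078),plane(c,p,.178))
a=cv2.resize(T[110:285,185:505],None,fx=2.4,fy=2.4,interpolation=cv2.INTER_CUBIC)
cv2.imwrite("pics/c1.png",a)
b=cv2.resize(S[130:310,200:440],None,fx=3.3,fy=3.3,interpolation=cv2.INTER_CUBIC)
cv2.imwrite("pics/c2.png",b)
E
```

```text
cams [ 0.3653 -0.0185  0.9799] [1.1994 0.4481 0.7541]
red top [246.2364 223.3455] [239 221  15   5  55] [0.5032 0.1633 0.078 ] [0.4879 0.1432 0.178 ]
red scene [383.55   235.0167] [378 231  13   9  60] [0.4983 0.1637 0.078 ] [0.602  0.2057 0.178 ]
blue top [205.2414 220.6379] [198 219  15   5  58] [0.5066 0.2646 0.078 ] [0.4909 0.2332 0.178 ]
blue scene [418.1538 250.1731] [412 246  13   9  52] [0.5024 0.2644 0.078 ] [0.6054 0.2915 0.178 ]
black top [231.9402 161.4647] [217 154  30  17 368] [0.6608 0.2115 0.078 ] [0.6281 0.186  0.178 ]
black top [269.5 244. ] [266 244   8   1   8] [0.4546 0.1032 0.078 ] [0.4447 0.0897 0.178 ]
black scene [366.4013 237.3684] [359 232  16  12 152] [0.5317 0.1291 0.078 ] [0.6305 0.1763 0.178 ]
black scene [379.4342 268.1908] [373 262  14  13 152] [0.6125 0.209  0.078 ] [0.6993 0.2443 0.178 ]
brass top [208.1953 146.9785] [190 140  49  18 512] [0.6977 0.2757 0.078 ] [0.6609 0.2431 0.178 ]
brass top [276.1415 147.5047] [261 140  24  21 212] [0.702  0.1013 0.078 ] [0.6647 0.088  0.178 ]
brass top [195.0181 181.5181] [190 159  13  48 442] [0.605  0.3001 0.0
[... 1177 characters left out ...]
72  0.2535 0.178 ]
brass top [207.     229.2143] [203 228   8   3  14] [0.4855 0.2582 0.078 ] [0.4722 0.2275 0.178 ]
brass top [204.6667 234.5333] [198 232  13   5  30] [0.4723 0.2626 0.078 ] [0.4604 0.2314 0.178 ]
brass top [282. 235.] [281 233   4   5  12] [0.4775 0.0741 0.078 ] [0.4651 0.0638 0.178 ]
brass top [192.8889 241.6667] [191 241   6   3   9] [0.454  0.2895 0.078 ] [0.4442 0.2554 0.178 ]
brass top [237.9407 251.0057] [190 245  95  10 523] [0.4352 0.1783 0.078 ] [0.4274 0.1565 0.178 ]
brass scene [404.2353 249.8235] [400 246  10   7  34] [0.5206 0.2338 0.078 ] [0.621  0.2655 0.178 ]
brass scene [353.9037 280.0507] [329 265  72  25 789] [0.6793 0.1753 0.078 ] [0.7562 0.2157 0.178 ]
```

View pics/c1.png

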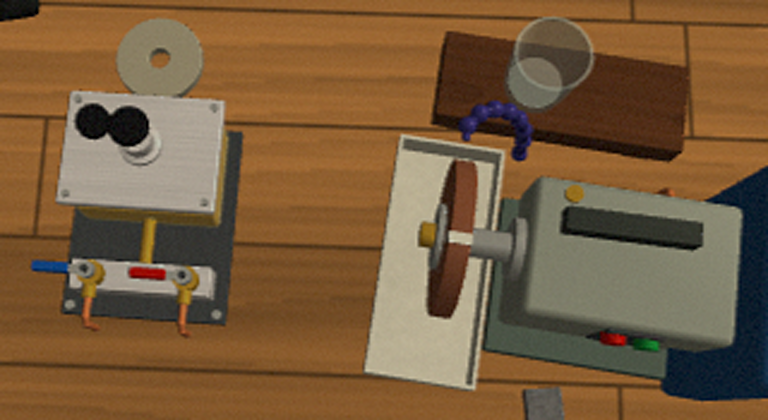

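View pics/c2.png

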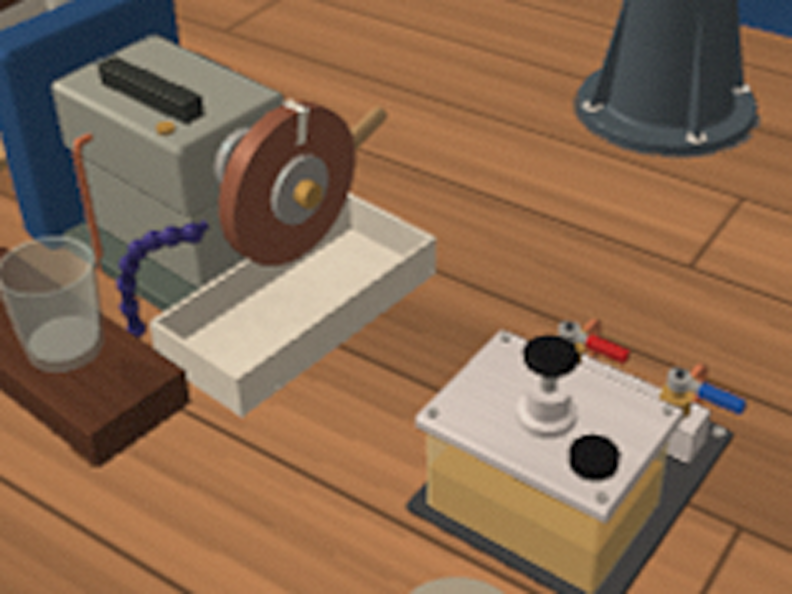

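Both views agree within a few mm. I'll compute the lubricator and lathe frames now and refine the lathe later from near.

Run:
```python
from h import *
np.set_printoptions(precision=4,suppress=True)
t=camera("top");s=camera("scene")
c1=lambda x,y:(185+(x+.5)/2.4-.5,110+(y+.5)/2.4-.5); c2=lambda x,y:(200+(x+.5)/3.3-.5,130+(y+.5)/3.3-.5)
print("redgrip",tri(t,(246.24,223.35),s,(383.55,235.02)),"blue",tri(t,(205.24,220.64),s,(418.15,250.17)))
print("plunger",plane(t,c1(129,126),.176),plane(s,c2(551,355),.176), "pivot",plane(t,c1(187,276),.086))
P=[plane(t,c1(*p),.046)[:2] for p in((94,262),(213,279))];print(P)
Q=[plane(t,c1(*p),.045)[:2] for p in((400,137),(505,152),(474,388),(366,372))];print("pan",Q,np.mean(Q,0),"edge angs",[np.degrees(np.arctan2(*(Q[a]-Q[b])[::-1])) for a,b in((0,3),(1,2),(0,1),(3,2))])
H=[plane(t,c1(*p),.190)[:2] for p in((540,180),(742,208),(728,348))];print("head",H,np.degrees(np.arctan2(*(H[0]-H[1])[::-1])))
print("nut",tri(t,c1(427,233),s,c2(309,193)))
for c,bx,n in((t,(355,170,395,250),"t"),(s,(260,155,312,215),"s")):
    for p,st in blobs(c["pixels"],(0,90,40),(12,200,190),bx,60): print(n,p,st)
```

```text
redgrip (array([0.5022, 0.1639, 0.081 ]), np.float64(0.0025935611753352184)) blue (array([0.5058, 0.2644, 0.0808]), np.float64(0.0016114290776677112))
plunger [0.6274 0.1716 0.176 ] [0.6278 0.1756 0.176 ] pivot [0.5    0.1216 0.086 ]
[array([0.5177, 0.2276]), array([0.5038, 0.1002])]
pan [array([ 0.6673, -0.0948]), array([ 0.654 , -0.2093]), array([ 0.3999, -0.1748]), array([ 0.4124, -0.0634])] [ 0.5334 -0.1356] edge angs [np.float64(-7.021368049627973), np.float64(-7.72363803907065), np.float64(83.36436846373272), np.float64(83.61500013796469)]
head [array([ 0.5836, -0.2113]), array([ 0.5634, -0.3935]), array([ 0.4366, -0.3729])] 83.66952627550734
nut (array([ 0.5373, -0.1112,  0.1534]), np.float64(0.003808296235515319))
t [377.0976 191.3598] [369 177  15  30 328]
t [371.681  225.5337] [363 211  18  32 326]
s [285.4815 184.9909] [ 266  160   42   50 1213]
```

```bash
python3 -m pendant '[[[-32,52,-6],0],[[-32,52,-6],0],[[-32,52,-6],0],[[-32,52,-6],0],[[-32,52,-6],0],[[-32,52,-6],0],[[-32,52,-6],0],[[-32,52,-6],0]]' 0 20; python3 -m pendant '[[[0,0,0],10.7],[[0,0,0],10.7],[[0,0,0],10.7],[[0,0,0],10.7],[[0,0,0],10.7],[[0,0,0],10.7],[[0,0,0],10.7],[[0,0,0],10.7]]'; python3 -m pendant '[[[0,0,0],10.7],[[0,0,0],10.7],[[0,0,0],10.7],[[0,0,0],10.7],[[0,0,0],10.7],[[0,0,0],10.7],[[0,0,0],8],[[0,0,0],0]]'
python3 - <<'E'
from h import *
c=camera("wrist");cv2.imwrite("pics/w1.png",c["pixels"]);o=robot.get_obs();print(o["time"],o["position"],o["tool_rot"],o["q"][5])
import pickle;pickle.dump(c,open("w1.pkl","wb"))
E
```

```text
time: 1.3
position: [0.531, 0.1662, 0.2535]
tool_rot: [0.839, 0.545, 0.0, 0.0]
ft_force: [1.3, 0.5, 0.1]
grip_width: 0.0149
time: 2.3
position: [0.53, 0.1679, 0.2531]
tool_rot: [0.985, -0.173, -0.0, 0.0]
ft_force: [0.6, -0.2, -0.4]
grip_width: 0.0006
time: 3.3
position: [0.53, 0.1679, 0.2532]
tool_rot: [-0.697, 0.718, 0.0, -0.0]
ft_force: [-0.4, 0.0, 0.1]
grip_width: 0.0007
3.35 [0.52997232 0.1679175  0.25311258] [-6.96806582e-01  7.17259074e-01  5.92351470e-05 -6.66449322e-05] 1.705533038161753
```

View pics/w1.png

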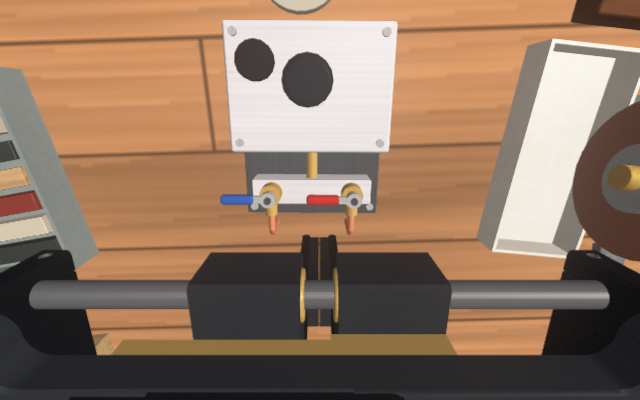

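Clean view: blue lever (221–250,199), red lever (307–340,200), pivots at (267,201) and (354,201), plunger head at (307,80).

```bash
cat > lube.py <<'E'
from h import *
np.set_printoptions(precision=4,suppress=True)
E
python3 - <<'E'
from lube import *
import pickle
c=pickle.load(open("w1.pkl","rb"));I=c["pixels"]
r=blobs(I,(0,170,90),(8,255,255),(290,185,350,215),30)+blobs(I,(172,170,90),(180,255,255),(290,185,350,215),30);b=blobs(I,(100,150,60),(125,255,255),(205,185,260,215),30)
for n,B in(("r",r),("b",b)):
    for p,s in B: print(n,p,s,plane(c,p,.0815),[plane(c,(u,p[1]),.0835)[:2] for u in(s[0]-.5,s[0]+s[2]-.5)])
print("pivots",plane(c,(267,200),.086),plane(c,(354,200),.086))
h=blobs(I,(0,0,0),(180,255,70),(270,40,345,120),500)
for p,s in h: print("head",p,s,plane(c,p,.177))
for a,b in (((228,152),(387,151)),((225,22),(397,23))):
    A,B=plane(c,a,.112),plane(c,b,.112);print("cover",A,B,np.arctan2((A-B)[0],(A-B)[1]))
A,B=plane(c,(253,177),.046),plane(c,(370,176),.046);print("manif back",A,B)
q=robot.get_obs()["tool_rot"];from scipy.spatial.transform import Rotation as R
print(R.from_quat(q).as_matrix())
E
```

```text
r [322.937  199.9556] [308 196  31   9 270] [0.5035 0.1622 0.0815] [array([0.5046, 0.18  ]), array([0.5036, 0.1443])]
b [236.4327 199.4776] [221 196  32   8 245] [0.5069 0.2624 0.0815] [array([0.5081, 0.2801]), array([0.507 , 0.2433])]
pivots [0.5066 0.2262 0.086 ] [0.5038 0.1268 0.086 ]
head [298.0852  84.6692] [283  53  45  54 916] [0.6251 0.1793 0.177 ]
cover [0.5664 0.2571 0.112 ] [0.5628 0.0964 0.112 ] 0.02249846994916544
cover [0.6835 0.2466 0.112 ] [0.6782 0.0914 0.112 ] 0.033793211733778555
manif back [0.525  0.2485 0.046 ] [0.5221 0.1026 0.046 ]
[[-0.0289 -0.9996 -0.0002]
 [-0.9996  0.0289 -0.    ]
 [ 0.      0.0002 -1.    ]]
```

```bash
python3 -m pendant '[[[0,0,40],0],[[0,0,40],0],[[0,0,40],0],[[0,0,30],0],[[0,0,13],0],[[0,0,0],0],[[0,0,0],0]]' 0 20; python3 -m pendant '[[[0,5,0],0],[[0,4,0],0],[[0,3,0],0],[[0,0,0],0]]'
python3 - <<'E'
from h import *
c=camera("wrist");cv2.imwrite("pics/w2.png",c["pixels"])
E
```

```text
time: 4.22
position: [0.5312, 0.1681, 0.0913]
tool_rot: [-0.696, 0.718, -0.001, 0.001]
ft_force: [0.2, 1.0, -0.3]
grip_width: 0.0002
time: 4.72
position: [0.5177, 0.1684, 0.0903]
tool_rot: [-0.696, 0.718, 0.0, -0.0]
ft_force: [-0.5, 0.4, -0.4]
grip_width: 0.0003
```

View pics/w2.png

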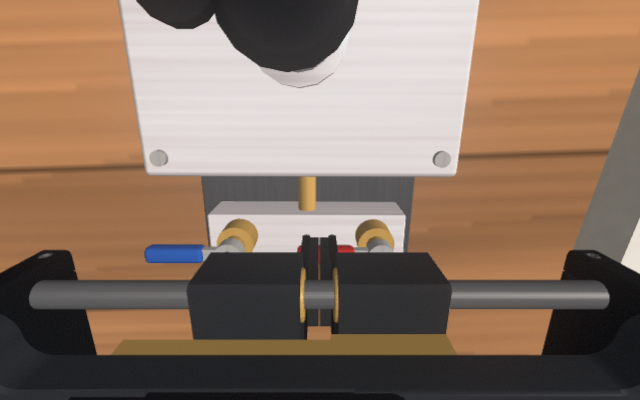

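Run:
```python
from lube import *
c=camera("wrist");o=robot.get_obs();p=o["position"];print(p,"cam",-c["R"].T@c["t"],"fwd",c["R"][2])
for d in((0,0,0),(0,0,-.022),(.0095,0,-.022),(-.0095,0,-.022),(-.0095,0,.02)):print(d,proj(c,p+d))
for X in((.503,.1265,.084),(.509,.165,.078),(.4975,.165,.0835)):print(X,proj(c,X))
t=camera("top");cv2.imwrite("pics/t2.png",cv2.resize(t["pixels"][150:260,180:300],None,fx=5,fy=5,interpolation=cv2.INTER_CUBIC))
```

```text
[0.5182 0.1683 0.0902] cam [0.6    0.1644 0.2706] fwd [-0.2934  0.0084 -0.9559]
(0, 0, 0) [316.3293 240.7354]
(0, 0, -0.022) [316.5506 227.3326]
(0.0095, 0, -0.022) [316.0964 214.2546]
(-0.0095, 0, -0.022) [316.9934 240.0797]
(-0.0095, 0, 0.02) [316.6312 270.8263]
(0.503, 0.1265, 0.084) [381.4854 256.3956]
(0.509, 0.165, 0.078) [321.9181 245.6286]
(0.4975, 0.165, 0.0835) [322.4795 265.2117]
```

View pics/t2.png

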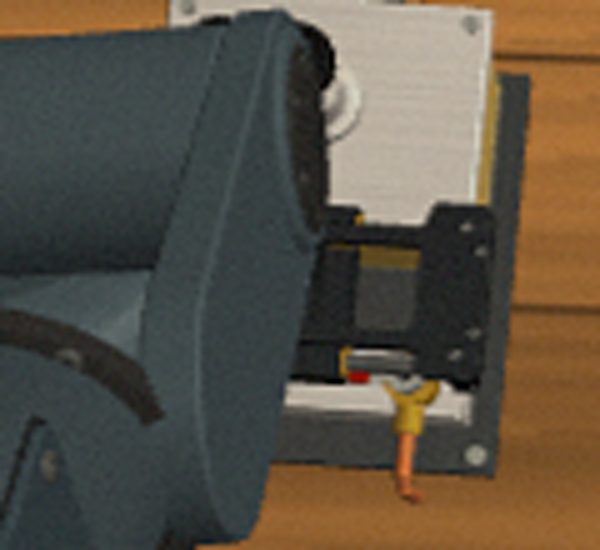

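Fingers stand on the reservoir (+x) side of the red lever. Pushing now along the arc.

```bash
python3 -m pendant '[[[-2,7.5,0],-10],[[-2,7.5,0],-10],[[-2,7.5,0],-10],[[0,0,0],0]]'
python3 - <<'E'
from lube import *
c=camera("wrist");cv2.imwrite("pics/w3.png",c["pixels"])
for p,s in blobs(c["pixels"],(0,170,90),(8,255,255),(200,150,480,330),10): print(p,s,plane(c,p,.08))
E
```

```text
time: 5.38
position: [0.4947, 0.171, 0.09]
tool_rot: [0.858, -0.514, -0.0, 0.0]
ft_force: [-0.0, 0.6, -0.2]
grip_width: 0.0005
[334.3642 228.5803] [308 210  53  38 865] [0.5032 0.162  0.08  ]
```

View pics/w3.png

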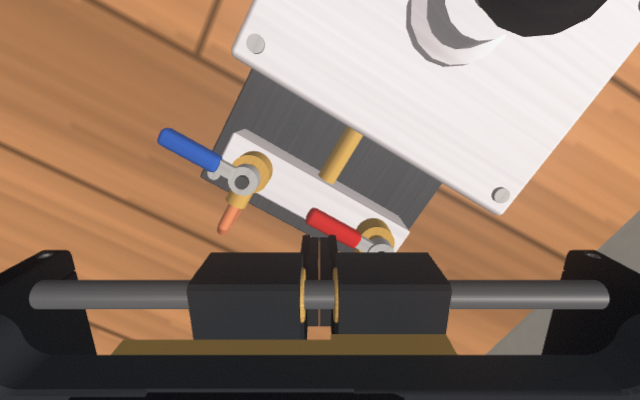

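The lever did not move (still at x≈0.503) and there was no contact force, so my assumed fingertip position must be off. I'll draw the expected tip and lever into the scene and top views, in one composite.

Run:
```python
from lube import *
o=robot.get_obs();p=o["position"];print(p)
out=[]
for n,(cx,cy) in(("scene",(395,225)),("top",(250,212))):
    c=camera(n);k=6
    w,h=66,49
    x0,y0=cx-w//1,cy-h
    I=cv2.resize(c["pixels"][y0:y0+2*h,x0:x0+2*w].copy(),None,fx=k,fy=k,interpolation=cv2.INTER_CUBIC)
    for X,col in((p+[0,0,-.022],(0,255,0)),(p,(255,255,0)),(p+[0,0,.048],(255,0,255)),(np.array([.503,.1265,.0835]),(0,255,255))):
        u=(proj(c,X)-[x0,y0]+.5)*k-.5;print(n,proj(c,X));cv2.circle(I,tuple(int(v) for v in u),4,col,1)
    out.append(I[:, :])
I=np.vstack(out);I=cv2.resize(I,None,fx=.505,fy=.505) if I.shape[0]>1200 else I
I=np.hstack([cv2.resize(x,(398,296)) for x in out]) if False else np.vstack(out)
s=min(800/I.shape[1],600/I.shape[0]);I=cv2.resize(I,None,fx=s,fy=s,interpolation=cv2.INTER_AREA);print(I.shape,s)
cv2.imwrite("pics/cmp.png",I)
```

```text
[0.4954 0.171  0.0901]
scene [386.1677 238.0766]
scene [386.8829 232.0444]
scene [388.5121 218.3052]
scene [370.6762 229.5381]
top [243.6477 227.0038]
top [241.8593 225.6539]
top [237.6442 222.4722]
top [260.8678 223.5836]
(600, 404, 3) 0.5102040816326531
```

View pics/cmp.png

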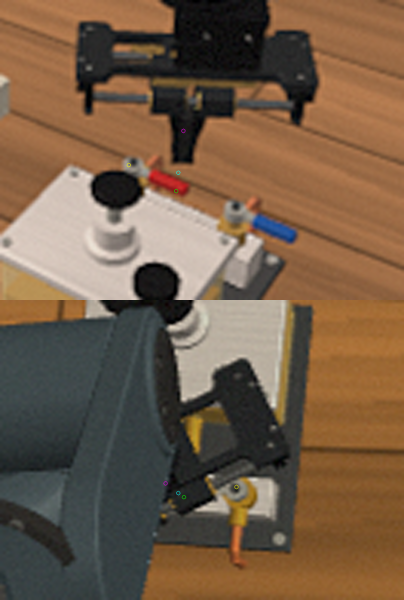

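Run:
```python
from lube import *
from scipy.spatial.transform import Rotation as R
o=robot.get_obs();p=o["position"];M=R.from_quat(o["tool_rot"]).as_matrix()
s=camera("scene");w=camera("wrist");t=camera("top")
X,g=tri(s,(388.5,228.9),w,(320,238));print(X,g,"in tool",M.T@(X-p))
g=cv2.cvtColor(w["pixels"],cv2.COLOR_BGR2GRAY);print(g[225:260:2,[310,320,330]].T)
# rod ends etc in wrist -> scene check: rod centre
X,g=tri(s,(329+193/3.06,176+100/3.06),w,(320,295));print("rod",X,g,M.T@(X-p))
print("blue tip z check",tri(s,(418.15,250.17),w,(188,150)))
```

```text
[0.5063 0.1763 0.1128] 0.004582119614784793 in tool [ 0.0003 -0.0117 -0.0226]
[[ 96  86  89  88  90  84  55  43  45  41  42  40  40  38  38  39  40  37]
 [107 105 103  93  86  90  65  51  48  56  57  56  56  55  57  57  56  55]
 [109 108 107 106 102  55  42  43  40  40  40  40  38  37  36  36  37  37]]
rod [0.525  0.1866 0.1973] 0.004333694328732469 [-0.     -0.0331 -0.1071]
blue tip z check (array([0.5068, 0.2644, 0.0812]), np.float64(0.0024877517283300025))
```

Triangulating the fingertip puts it about 22 mm *behind* the reported TCP, at z≈0.113. The fingers passed over the lever, which explains why it did not move. I'll go back behind the lever and lower in steps, watching the force.

```bash
python3 -m pendant '[[[3.3,-7,0],10],[[3.3,-7,0],10],[[3.3,-7,0],10],[[0,-8,0],0],[[0,-6,0],0],[[0,0,0],0],[[0,0,8],0],[[0,0,0],0]]'; python3 -m pendant '[[[0,0,6],0],[[0,0,0],0],[[0,0,0],0]]';python3 - <<'E'
from lube import *
from scipy.spatial.transform import Rotation as R
o=robot.get_obs();p=o["position"];M=R.from_quat(o["tool_rot"]).as_matrix();print(p,M[:,0],o["ft_force"])
w=camera("wrist");g=cv2.cvtColor(w["pixels"],cv2.COLOR_BGR2GRAY);print(g[225:260:2,[310,330]].T)
print("cam-tool",M.T@(-w["R"].T@w["t"]-p))
E
```

```text
time: 6.68
position: [0.5308, 0.1677, 0.0813]
tool_rot: [-0.696, 0.718, 0.001, -0.001]
ft_force: [-0.8, 0.0, 0.5]
grip_width: 0.0006
time: 7.05
position: [0.5319, 0.1678, 0.0761]
tool_rot: [-0.696, 0.718, 0.0, -0.0]
ft_force: [-0.2, 0.4, 0.5]
grip_width: 0.0008
[0.5319 0.1678 0.0761] [-0.0312 -0.9995  0.    ] [-0.2344  0.3684  0.4654]
[[175 176 176 176 176 153  80  50  49  50  50  49  47  46  47  46  44  47]
 [154 153 153 154 157  69  46  46  45  44  43  44  41  42  41  39  39  42]]
cam-tool [ 0.0014 -0.0822 -0.1803]
```

```bash
python3 -m pendant '[[[0,0,6],0],[[0,0,6],0],[[0,0,3],0],[[0,0,0],0]]'; python3 -m pendant '[[[0,0,3],0],[[0,0,2],0],[[0,0,0],0]]';  python3 -m pendant '[[[0,0,3],0],[[0,0,3],0],[[0,0,0],0]]'
python3 - <<'E'
from lube import *
w=camera("wrist");I=w["pixels"]
for p,s in blobs(I,(0,170,90),(8,255,255),(200,150,480,330),10): print(p,s)
cv2.imwrite("pics/w4.png",I)
E
```

```text
time: 7.6
position: [0.5317, 0.1677, 0.0607]
tool_rot: [-0.696, 0.718, 0.0, -0.0]
ft_force: [-0.5, -0.2, 0.1]
grip_width: 0.0005
time: 7.98
position: [0.5319, 0.1677, 0.056]
tool_rot: [-0.696, 0.718, 0.0, -0.0]
ft_force: [0.1, -0.1, -0.1]
grip_width: 0.0004
time: 8.35
position: [0.5317, 0.1677, 0.0498]
tool_rot: [-0.696, 0.718, 0.0, -0.0]
ft_force: [-0.1, -0.9, 0.2]
grip_width: 0.0005
```

No contact at TCP z 0.050, where the quoted tip would be at 0.028, inside the union. That confirms the real tip is about 23 mm above the reported TCP. I'll lower 5 mm more and push.

```bash
python3 -m pendant '[[[0,0,5],0],[[0,5,0],0],[[0,5,0],0],[[0,4,0],0],[[0,0,0],0]]'; python3 -m pendant '[[[-2,7.5,0],-10],[[-2,7.5,0],-10],[[-2,7.5,0],-10],[[0,0,0],0]]'
python3 - <<'E'
from lube import *
w=camera("wrist");I=w["pixels"]
for p,s in blobs(I,(0,170,90),(8,255,255),(200,150,480,330),10): print(p,s,plane(w,p,.08))
cv2.imwrite("pics/w5.png",I)
t=camera("top")
for p,s in blobs(t["pixels"],(0,170,100),(6,255,255),(190,190,285,260)): print("top",p,s,plane(t,p,.08))
E
```

```text
time: 9.02
position: [0.5183, 0.1683, 0.0454]
tool_rot: [-0.696, 0.718, -0.0, 0.0]
ft_force: [2.0, -1.2, -0.7]
grip_width: 0.0005
time: 9.52
position: [0.4958, 0.1714, 0.0455]
tool_rot: [0.858, -0.514, 0.001, -0.001]
ft_force: [1.3, 3.4, -0.4]
grip_width: 0.0005
```

Force is about 3.5 N, so the lever is being pushed. Continuing.

```bash
python3 -m pendant '[[[-2,7.5,0],-10],[[-2,7.5,0],-10],[[-2,7.5,0],-10],[[-2,7.5,0],-10],[[0,0,0],0]]';python3 -m pendant '[[[-2,7.5,0],-10],[[-1,3.7,0],-5],[[0,0,0],0]]'
python3 - <<'E'
from lube import *
w=camera("wrist");I=w["pixels"]
for p,s in blobs(I,(0,170,90),(8,255,255),(200,150,480,330),10): print(p,s,plane(w,p,.08))
t=camera("top")
for p,s in blobs(t["pixels"],(0,170,100),(6,255,255),(190,190,285,260)): print("top",p,s,plane(t,p,.08))
s_=camera("scene")
for p,s in blobs(s_["pixels"],(0,170,100),(6,255,255),(340,210,430,270)): print("scene",p,s,plane(s_,p,.08))
E
```

```text
time: 10.25
position: [0.469, 0.1565, 0.0454]
tool_rot: [0.982, -0.191, 0.001, -0.0]
ft_force: [1.6, 2.6, 0.0]
grip_width: 0.0008
time: 10.62
position: [0.4627, 0.1469, 0.0454]
tool_rot: [0.998, -0.061, 0.001, -0.0]
ft_force: [2.4, 3.1, 0.9]
grip_width: 0.0004
```

```bash
python3 -m pendant '[[[-1,3.7,0],-5],[[0,1,0],0],[[0,0,0],0]]';python3 -m pendant '[[[0,1.5,0],0],[[0,0,0],0]]';python3 -m pendant '[[[0,1.5,0],0],[[0,0,0],0]]'
```

```text
time: 11.15
position: [0.4615, 0.1457, 0.0453]
tool_rot: [1.0, -0.018, 0.001, -0.003]
ft_force: [2.7, 18.8, 0.4]
grip_width: 0.0007
time: 11.4
position: [0.4615, 0.1454, 0.0454]
tool_rot: [1.0, -0.019, 0.001, -0.003]
ft_force: [3.1, 24.6, 0.1]
grip_width: 0.0002
time: 11.65
position: [0.4615, 0.1452, 0.0454]
tool_rot: [1.0, -0.019, 0.002, -0.004]
ft_force: [2.8, 30.5, 0.2]
grip_width: 0.0006
```

Stop reached (force rises to 30 N with no motion). Backing off, raising, and checking the lever.

```bash
python3 -m pendant '[[[0,-8,0],0],[[0,-8,0],0],[[0,0,-50],0],[[0,0,-50],0],[[0,0,-40],0],[[0,0,0],0],[[0,0,0],0]]'
python3 - <<'E'
from lube import *
w=camera("wrist");I=w["pixels"]
for n,lo,hi in(("red",(0,170,90),(8,255,255)),("blue",(100,150,60),(125,255,255))):
  for p,s in blobs(I,lo,hi,(0,0,640,330),60): print(n,p,s,plane(w,p,.08)[:2])
t=camera("top")
for p,s in blobs(t["pixels"],(0,170,100),(6,255,255),(190,190,285,260)): print("top",p,s,plane(t,p,.08))
print(robot.get_obs()["position"])
E
```

```text
time: 12.52
position: [0.4594, 0.1547, 0.1843]
tool_rot: [1.0, -0.016, -0.001, 0.0]
ft_force: [0.2, 0.0, -0.3]
grip_width: 0.0005
red [325.1555 217.9354] [307 212  38  12 418] [0.4657 0.1282]
blue [371.3399  63.6857] [365  40  13  48 509] [0.5073 0.263 ]
top [259.1538 239.3846] [257 232   5  16  65] [0.4647 0.1287 0.08  ]
[0.4592 0.1548 0.1836]
```

Red lever is at (0.4657, 0.1282), which is fully open. Blue is unchanged. On to the plunger.

```bash
python3 -m pendant '[[[42,-6,0],0],[[42,-6,0],0],[[42,-6,0],0],[[42,-6,0],0],[[0,0,0],0],[[0,0,0],0]]'; python3 -m pendant '[[[0,0,8],0],[[0,0,8],0],[[0,0,6],0],[[0,0,0],0]]'; python3 -m pendant '[[[0,0,2],0],[[0,0,2],0],[[0,0,0],0]]'
```

```text
time: 13.38
position: [0.6276, 0.1737, 0.183]
tool_rot: [1.0, -0.016, -0.003, 0.0]
ft_force: [0.2, -0.3, 0.3]
grip_width: 0.0004
time: 13.88
position: [0.6288, 0.1739, 0.1624]
tool_rot: [1.0, -0.016, -0.001, 0.0]
ft_force: [-0.5, 1.0, -0.3]
grip_width: 0.0006
time: 14.25
position: [0.6298, 0.174, 0.16]
tool_rot: [1.0, -0.016, 0.001, -0.0]
ft_force: [-0.7, 0.2, 3.8]
grip_width: 0.0005
```

Contact at TCP z≈0.160 (3.8 N), so the stop should be near z 0.138. Pressing.

```bash
python3 -m pendant '[[[0,0,4],0],[[0,0,4],0],[[0,0,4],0],[[0,0,4],0],[[0,0,4],0],[[0,0,3],0],[[0,0,0],0]]'; python3 -m pendant '[[[0,0,2],0],[[0,0,0],0]]';python3 -m pendant '[[[0,0,2],0],[[0,0,0],0]]'
```

```text
time: 15.12
position: [0.6299, 0.174, 0.139]
tool_rot: [1.0, -0.016, 0.001, -0.0]
ft_force: [-3.7, 0.2, 13.5]
grip_width: 0.0006
time: 15.38
position: [0.6299, 0.1741, 0.1389]
tool_rot: [1.0, -0.015, 0.001, 0.0]
ft_force: [-6.7, -1.3, 22.4]
grip_width: 0.0006
time: 15.62
position: [0.63, 0.174, 0.1388]
tool_rot: [1.0, -0.015, 0.002, 0.0]
ft_force: [-9.1, -1.2, 28.9]
grip_width: 0.0004
```

At the stop (position fixed, force rising). Holding to make about a second, then releasing.

```bash
python3 -m pendant '[[[0,0,0],0],[[0,0,0],0],[[0,0,0],0],[[0,0,0],0],[[0,0,-35],0],[[0,0,-35],0],[[0,0,0],0],[[0,0,0],0]]'
python3 - <<'E'
from lube import *
s=camera("scene")
for p,st in blobs(s["pixels"],(0,0,0),(180,255,45),(350,222,395,285),60): print(p,st)
for n in("top","wrist"):
  t=camera(n)
  for p,st in blobs(t["pixels"],(0,170,100),(6,255,255),(190,190,285,260) if n=="top" else (0,0,640,330),20): print(n,p,st,plane(t,p,.08)[:2])
o=robot.get_obs();print(o["position"],o["ft_force"])
E
```

```text
time: 16.62
position: [0.6288, 0.1739, 0.2011]
tool_rot: [1.0, -0.016, -0.001, 0.0]
ft_force: [0.1, -0.3, -0.5]
grip_width: 0.0005
[366.4013 237.3684] [359 232  16  12 152]
[379.4342 268.1908] [373 262  14  13 152]
top [259.125  239.3281] [257 232   5  16  64] [0.4649 0.1287]
wrist [160.2141 234.9068] [142 229  37  12 397] [0.465  0.1278]
[0.6284 0.1739 0.2002] [ 0.0542 -0.4137 -0.3372]
```

Plunger head is back at exactly its initial pixels, so it is fully up. Red is still open. Moving to the −y side of the red lever to shut it.

```bash
python3 -m pendant '[[[-41.4,19.1,0],0],[[-41.4,19.1,0],0],[[-41.4,19.1,0],0],[[-41.4,19.1,0],0],[[0,0,0],0],[[0,0,0],0]]'; python3 -m pendant '[[[0,0,40],0],[[0,0,40],0],[[0,0,40],0],[[0,0,20],0],[[0,0,14],0],[[0,0,0],0],[[0,0,0],0]]'; python3 -m pendant '[[[0,-4,0],0],[[0,-4,0],0],[[0,-2,0],0],[[0,0,0],0]]'
```

```text
time: 17.52
position: [0.4625, 0.1028, 0.202]
tool_rot: [1.0, -0.016, 0.0, -0.0]
ft_force: [0.6, 0.5, -0.4]
grip_width: 0.0006
time: 18.4
position: [0.4625, 0.1029, 0.0486]
tool_rot: [1.0, -0.016, 0.001, -0.0]
ft_force: [-0.4, -0.8, -0.2]
grip_width: 0.0001
time: 18.9
position: [0.462, 0.113, 0.0484]
tool_rot: [1.0, -0.015, 0.0, 0.0]
ft_force: [-0.9, -0.2, -0.3]
grip_width: 0.0007
```

```bash
python3 -m pendant '[[[-2,-7.5,0],10],[[-2,-7.5,0],10],[[-2,-7.5,0],10],[[0,0,0],0]]'; python3 -m pendant '[[[-2,-7.5,0],10],[[-2,-7.5,0],10],[[-2,-7.5,0],10],[[-2,-7.5,0],10],[[-2,-7.5,0],10],[[0,0,0],0]]'
```

```text
time: 19.4
position: [0.46, 0.1356, 0.0482]
tool_rot: [0.962, -0.273, -0.0, 0.0]
ft_force: [-1.7, -1.7, 2.6]
grip_width: 0.0005
time: 20.15
position: [0.4811, 0.1654, 0.0477]
tool_rot: [0.757, -0.653, -0.001, 0.002]
ft_force: [-3.8, -2.4, 1.6]
grip_width: 0.0007
```

```bash
python3 -m pendant '[[[-2,-7.5,0],10],[[0,-1,0],0],[[0,0,0],0]]';python3 -m pendant '[[[0,-2,0],0],[[0,0,0],0]]';python3 -m pendant '[[[0,-1.5,0],0],[[0,0,0],0]]'
```

```text
time: 20.52
position: [0.4856, 0.1682, 0.0474]
tool_rot: [-0.698, 0.717, 0.004, -0.005]
ft_force: [-7.8, -3.3, 4.5]
grip_width: 0.0003
time: 20.78
position: [0.4855, 0.1682, 0.0473]
tool_rot: [-0.698, 0.717, 0.005, -0.006]
ft_force: [-11.0, -2.3, 6.9]
grip_width: 0.0001
time: 21.02
position: [0.4855, 0.1681, 0.0473]
tool_rot: [-0.697, 0.717, 0.006, -0.007]
ft_force: [-13.2, -2.1, 8.6]
grip_width: 0.0001
```

```bash
python3 -m pendant '[[[0,-3,0],0],[[0,0,0],0]]';python3 -m pendant '[[[0,8,0],0],[[0,12,0],0],[[0,0,-50],0],[[0,0,-50],0],[[0,0,-50],0],[[0,0,0],0],[[0,0,0],0]]'
python3 - <<'E'
from lube import *
for n in("top","wrist","scene"):
  t=camera(n)
  for p,st in blobs(t["pixels"],(0,170,100),(6,255,255),{"top":(190,190,285,260),"wrist":(0,0,640,330),"scene":(340,215,430,270)}[n],20): print(n,p,st,plane(t,p,.08)[:2])
  for p,st in blobs(t["pixels"],(100,150,60),(125,255,255),{"top":(190,190,285,260),"wrist":(0,0,640,330),"scene":(340,215,440,270)}[n],20): print(n,"blue",p,st,plane(t,p,.08)[:2])
w=camera("wrist");cv2.imwrite("pics/w6.png",w["pixels"])
E
```

```text
time: 21.28
position: [0.4855, 0.1681, 0.0472]
tool_rot: [-0.697, 0.717, 0.008, -0.009]
ft_force: [-17.6, -0.5, 13.1]
grip_width: 0.0002
time: 22.15
position: [0.4778, 0.1695, 0.198]
tool_rot: [-0.696, 0.718, -0.0, 0.0]
ft_force: [-0.4, -0.3, -0.4]
grip_width: 0.0005
top [245.1915 223.2553] [239 221  13   5  47] [0.5031 0.1655]
wrist [323.633  163.9039] [305 159  38  11 406] [0.503  0.1624]
wrist blue [217.1196 163.0712] [198 158  39  11 393] [0.5068 0.2631]
scene [383.3559 235.0169] [378 231  13   9  59] [0.5007 0.1641]
scene blue [418.1176 250.1176] [412 246  13   9  51] [0.5043 0.2647]
```

Scene centroid matches the initial one. I'll compare red and blue lever directions to confirm fully shut, and measure the wheel from here.

Run:
```python
from lube import *
w=camera("wrist")
h=cv2.cvtColor(w["pixels"],cv2.COLOR_BGR2HSV)
for n,lo,hi in(("red",(0,170,90),(8,255,255)),("blue",(100,150,60),(125,255,255))):
    m=cv2.inRange(h,lo,hi);m[330:]=0
    ys,xs=np.nonzero(m);P=np.array([plane(w,(x,y),.08)[:2] for x,y in zip(xs,ys)])
    d=P-P.mean(0);v=np.linalg.svd(d,full_matrices=False)[2][0];v*=np.sign(v[1]);print(n,np.arctan2(-v[0],v[1]),P.mean(0),len(P))
# lathe: pan/wheel numbers
t=camera("top");s=camera("scene")
c1=lambda x,y:(185+(x+.5)/2.4-.5,110+(y+.5)/2.4-.5); c2=lambda x,y:(200+(x+.5)/3.3-.5,130+(y+.5)/3.3-.5)
y=np.radians(83.5-90);yl=np.array([-np.sin(y),np.cos(y)]);xl=np.array([np.cos(y),np.sin(y)])
print("yl",yl)
M=tri(t,c1(460,238),s,c2(299,106));print("mark",M)
# wheel front face: scene ellipse
I=s["pixels"];hh=cv2.cvtColor(I,cv2.COLOR_BGR2HSV);m=np.zeros(I.shape[:2],np.uint8);m[150:220,255:320]=cv2.inRange(hh,(0,80,40),(12,210,200))[150:220,255:320]
cn=max(cv2.findContours(m,cv2.RETR_EXTERNAL,cv2.CHAIN_APPROX_NONE)[0],key=cv2.contourArea);print(cv2.fitEllipse(cv2.convexHull(cn)))
# predict for hub guess
hub=np.array([.533,-.136,.15])
for n,c in(("t",t),("s",s)):
    print(n,[proj(c,hub+np.r_[xl*75e-3*np.cos(a)+yl*b,.075*np.sin(a)]).round(1) for a,b in((0,.01),(np.pi/2,.01),(np.pi/2,-.01),(np.pi,.01),(-np.pi/2,.01))])
```

```text
red -0.0325504801822001 [0.5031 0.1624] 377
blue -0.03192021932084208 [0.5068 0.2626] 397
yl [0.1132 0.9936]
mark (array([ 0.5186, -0.131 ,  0.2252]), np.float64(0.0047490611498034515))
((286.6824951171875, 184.64100646972656), (37.68025207519531, 53.68252944946289), 28.665800094604492)
t [array([372.1, 177.7]), array([373. , 202.1]), array([382.6, 203.4]), array([364.3, 241.8]), array([364.3, 215.1])]
s [array([270.3, 198.9]), array([287.4, 164.6]), array([282.3, 162.3]), array([306.8, 175.8]), array([291.1, 207.3])]
```

Red lever is parallel to blue within 0.001 rad, so fully shut. Moving above the wheel with the gripper open to 50 mm.

```bash
python3 -m pendant '[[[20,0,-31],0],[[40,-4,-31],0],[[48,-4,0],0],[[48,-4,0],0],[[48,-4,0],0],[[48,-4,0],0],[[48,-4,0],4.5],[[0,0,0],0]]' 50 5; python3 -m pendant '[[[0,0,0],0],[[0,0,0],0]]'
python3 - <<'E'
from lube import *
from scipy.spatial.transform import Rotation as R
w=camera("wrist");cv2.imwrite("pics/w7.png",w["pixels"]);o=robot.get_obs();print(o["position"],R.from_quat(o["tool_rot"]).as_matrix()[:,:2].T)
xl=np.array([.9936,-.1132]);yl=np.array([.1132,.9936])
I=w["pixels"].copy();hub=np.array([.533,-.136,.15])
for b in(.01,-.01):
    P=np.array([proj(w,hub+np.r_[xl*.075*np.sin(a)+yl*b,.075*np.cos(a)]) for a in np.linspace(-1.57,1.57,21)]).astype(int)
    cv2.polylines(I,[P.reshape(-1,1,2)],False,(0,255,0),1)
cv2.imwrite("pics/w7b.png",I)
E
```

```text
time: 23.5
position: [0.493, -0.1345, 0.2597]
tool_rot: [-0.665, 0.746, -0.0, -0.0]
ft_force: [-0.5, 0.3, -0.4]
grip_width: 0.0499
time: 23.75
position: [0.4921, -0.1298, 0.2599]
tool_rot: [-0.668, 0.744, 0.001, -0.0]
ft_force: [-0.3, -0.7, 0.2]
grip_width: 0.0503
[ 0.4922 -0.1298  0.26  ] [[-0.1076 -0.9942 -0.0005]
 [-0.9942  0.1076  0.0006]]
```

View pics/w7b.png

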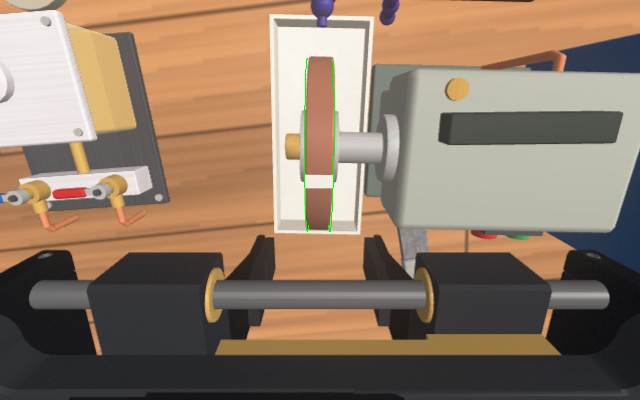

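Predicted rim overlay fits the wheel (mark at (320,180)). The tool is centred on the wheel's plane within 1.5 mm. Descending on the near side and gripping lightly.

```bash
python3 -m pendant '[[[1.5,3,0],0],[[0,0,40],0],[[0,0,30],0],[[0,0,16],0],[[0,0,10],0],[[0,0,0],0]]' 50 5; python3 -m pendant '[[[0,0,0],0],[[0,0,0],0],[[0,0,0],0],[[0,0,0],0],[[0,0,0],0]]' 10 6;  python3 - <<'E'
from lube import *
w=camera("wrist");cv2.imwrite("pics/w8.png",w["pixels"])
E
```

```text
time: 24.55
position: [0.4891, -0.132, 0.1639]
tool_rot: [-0.667, 0.745, 0.0, -0.0]
ft_force: [-0.1, 0.0, 0.1]
grip_width: 0.0497
time: 25.18
position: [0.4894, -0.1285, 0.164]
tool_rot: [-0.666, 0.746, 0.003, 0.003]
ft_force: [3.7, 10.0, -0.3]
grip_width: 0.0204
```

```bash
python3 -m pendant '[[[-3,0,0],0],[[0,-7.1,-7.1],0],[[0,-8.3,-5.8],0],[[0,-9.2,-4.3],0],[[0,0,0],0]]'; python3 -m pendant '[[[0,-9.7,-2.6],0],[[0,-10.1,-0.9],0],[[0,0,0],0]]'
```

```text
time: 25.85
position: [0.516, -0.1321, 0.1824]
tool_rot: [-0.667, 0.745, -0.001, 0.001]
ft_force: [0.3, 5.2, 3.3]
grip_width: 0.0202
time: 26.22
position: [0.5358, -0.1346, 0.1851]
tool_rot: [-0.667, 0.745, -0.001, 0.001]
ft_force: [1.3, 4.0, 2.2]
grip_width: 0.0201
```

```bash
python3 -m pendant '[[[0,-10.1,0.9],0],[[0,-9.7,2.6],0],[[0,-9.2,4.3],0],[[0,0,0],0]]'; python3 -m pendant '[[[0,-8.3,5.8],0],[[0,-7.1,7.1],0],[[0,0,0],0]]'
python3 - <<'E'
from lube import *
w=camera("wrist");s=camera("scene")
I=np.vstack([w["pixels"],cv2.resize(s["pixels"][140:240,220:380],(640,400),interpolation=cv2.INTER_CUBIC)])
cv2.imwrite("pics/w9.png",cv2.resize(I,(480,600)))
E
```

```text
time: 26.72
position: [0.5644, -0.1383, 0.1766]
tool_rot: [-0.667, 0.745, -0.001, 0.0]
ft_force: [1.1, 0.4, -1.6]
grip_width: 0.0201
time: 27.1
position: [0.5793, -0.1402, 0.1636]
tool_rot: [-0.667, 0.745, -0.001, 0.0]
ft_force: [2.4, -2.6, -0.4]
grip_width: 0.0199
```

View pics/w9.png

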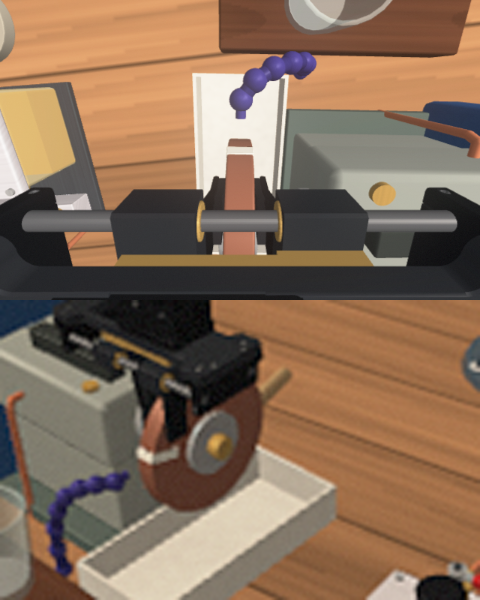

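Mark has moved to the lathe's +x side: rim end near (267,190.5) in the scene view, inner end near (279,191.5). Computing the angle turned.

Run:
```python
from lube import *
s=camera("scene")
xl=np.array([.9936,-.1132,0]);yl=np.array([.1132,.9936,0]);hub=np.array([.533,-.136,.15])
def ang(u):
    o,d=ray(s,u);X=o+d*((hub+.01*yl-o)@yl)/(d@yl)-hub;return np.arctan2(X@xl,X[2]),np.hypot(X@xl,X[2])
c2=lambda x,y:(200+(x+.5)/3.3-.5,130+(y+.5)/3.3-.5)
for u in(c2(303,110),c2(303,141)):print("before",ang(u))
def mk(pic):
    h=cv2.cvtColor(pic,cv2.COLOR_BGR2HSV);m=cv2.inRange(h,(0,0,130),(180,90,255));out=[]
    for y in range(150,215):
        for x in range(255,312):
            a,r=ang((x,y))
            if m[y,x] and 46<r<72: out.append(a)
    return np.round(np.median(out),3) if out else None,len(out),np.round(np.percentile(out,[5,25,75,95]),2) if out else None
print("before mask",mk(cv2.imread("pics/scene0.png")));print("now mask",mk(s["pixels"]))
```

```text
before (np.float64(-0.2172331463487492), np.float64(0.0744256394614842))
before (np.float64(-0.2969266425497576), np.float64(0.04498653852064446))
before mask (None, 0, None)
now mask (None, 0, None)
```

```bash
cat > mk.py <<'E'
from lube import *
xl=np.array([.9936,-.1132,0]);yl=np.array([.1132,.9936,0]);hub=np.array([.533,-.136,.15])
def ang(s,u):
    o,d=ray(s,u);X=o+d*((hub+.01*yl-o)@yl)/(d@yl)-hub;return np.arctan2(X@xl,X[2]),np.hypot(X@xl,X[2])
def mk(s,pic):
    h=cv2.cvtColor(pic,cv2.COLOR_BGR2HSV);out=[]
    for y in range(150,215):
        for x in range(255,312):
            a,r=ang(s,(x,y))
            if 46<r<70 and h[y,x,1]<90 and h[y,x,2]>95: out.append((a,h[y,x]))
    A=np.array([o[0] for o in out]);hist=np.histogram(A,np.arange(-3.2,3.3,.2));return [(round(b,1),n) for n,b in zip(*hist) if n],np.round(np.median(A),3) if len(A) else None
E
python3 - <<'E'
from mk import *
s=camera("scene")
print(mk(s,cv2.imread("pics/scene0.png")));print(mk(s,s["pixels"]))
for u in((267,190.5),(279,191.5)):print(ang(s,u))
E
```

```text
([], None)
([], None)
(np.float64(1.1939216144080822), np.float64(0.08878803638195817))
(np.float64(1.42116361007526), np.float64(0.04114561294900187))
```

```bash
sed -i 's/46<r<70/.046<r<.07/' mk.py
python3 - <<'E'
from mk import *
s=camera("scene")
print(mk(s,cv2.imread("pics/scene0.png")));print(mk(s,s["pixels"]))
E
```

```text
([(np.float64(-0.4), np.int64(14)), (np.float64(-0.2), np.int64(9))], np.float64(-0.216))
([(np.float64(0.2), np.int64(1)), (np.float64(1.2), np.int64(22))], np.float64(1.298))
```

Turned about 1.51 rad (87°). Releasing and lifting clear.

```bash
python3 -m pendant '[[[0,0,0],0],[[0,0,0],0],[[0,0,0],0],[[0,0,0],0]]' 50 6; python3 -m pendant '[[[0,0,-20],0],[[0,0,-40],0],[[0,0,-40],0],[[0,0,-30],0],[[0,0,0],0],[[0,0,0],0],[[0,0,0],0]]'
python3 - <<'E'
from mk import *
s=camera("scene");t=camera("top");print(mk(s,s["pixels"]))
s0=cv2.imread("pics/scene0.png");d=cv2.absdiff(s0,s["pixels"]).max(2)>40
for b,n in(((195,195,240,245),"tumbler"),((225,140,265,172),"stick"),((312,300,365,348),"spare"),((310,155,325,180),"brush"),((345,215,440,305),"lube")):
    print(n,d[b[1]:b[3],b[0]:b[2]].sum())
for p,st in blobs(s["pixels"],(0,170,100),(6,255,255),(340,215,430,270),20): print("red",p)
for p,st in blobs(s["pixels"],(100,150,60),(125,255,255),(340,215,440,270),20): print("blue",p)
for p,st in blobs(s["pixels"],(0,0,0),(180,255,45),(350,222,395,285),60): print("head/cap",p)
o=robot.get_obs();print(o["time"],o["position"],o["ft_force"])
I=np.vstack([cv2.resize(t["pixels"],(480,300)),cv2.resize(s["pixels"],(480,300))]);cv2.imwrite("pics/end.png",I)
E
```

```text
time: 27.85
position: [0.5776, -0.1386, 0.164]
tool_rot: [-0.667, 0.745, 0.0, -0.0]
ft_force: [0.2, 0.0, -0.2]
grip_width: 0.0477
time: 28.72
position: [0.5769, -0.1387, 0.2923]
tool_rot: [-0.667, 0.745, 0.002, -0.001]
ft_force: [0.5, -0.3, 0.0]
grip_width: 0.0498
([(np.float64(1.0), np.int64(1)), (np.float64(1.2), np.int64(22))], np.float64(1.292))
tumbler 0
stick 3
spare 0
brush 0
lube 0
red [383.541  235.0492]
blue [418.2549 250.2549]
head/cap [366.4013 237.3684]
head/cap [379.4342 268.1908]
28.825 [ 0.5772 -0.1389  0.2927] [-0.1234 -0.2796  0.3874]
```

View pics/end.png

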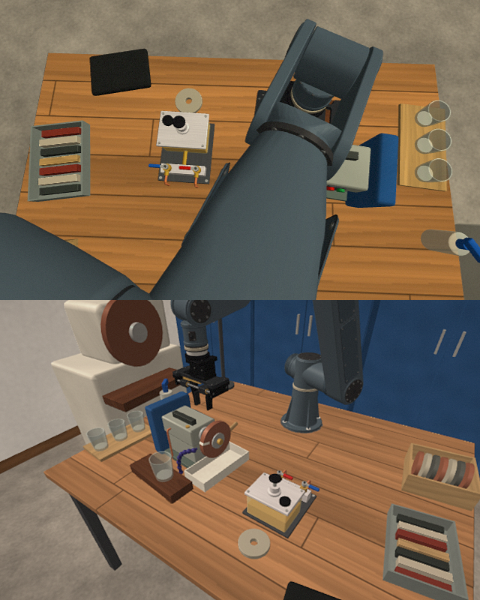

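The gripper hangs clear above the wheel. The lubricator and loose things look unchanged, and the mark stands at about 1.29 rad. Handing in.

```bash
python3 -c "
from rig import order;print(order.hand_in())"
```

```text
the job is handed in; nothing more can be done
None
```

I did the whole job in the order asked and handed it in at about 29 s on the robot's clock; no verdict is reported.

**What I did**
- **Red tap opened:** I swung it to its stop; the force rose to 30 N with no further motion.
- **Plunger:** I pressed it to its stop and held it there for about 1.1 s. Once released, the head was back at its starting pixels.
- **Red tap shut:** I swung it back to its stop. The lever ended parallel to the shut blue one within 0.001 rad.
- **Wheel:** I gripped it lightly, turned it, let go and lifted clear.

**Last checks**
- **Wheel turn:** The mark went from about -0.22 to 1.29 rad, roughly 86°. That is good to a few degrees, because the two ends of the mark gave starting angles 0.08 rad apart.
- **Taps and plunger:** The red and blue levers and the plunger head are at their initial pixel positions.
- **Loose things:** The tumbler, spare wheel and brush regions show no change in the scene view. The dressing-stick region differs by 3 pixels, which I take as noise.
- **Robot:** It is touching nothing, with about 0.5 N on the wrist.

**Disagreement:** The fingertips turned out to be about 19–23 mm behind the reported TCP, not 22 mm ahead as stated. My first pass at the red lever therefore went over it without touching. I measured the offset in the pictures and by contact, and used it from then on.

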